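Turn and pin the comparison leaf in the ten-print binder

TASK

Turn the stiff leaf of the open ring binder over the rings, from the right-hand page to the left-hand page, so that its green back shows, and lay it down without letting it fall. Then draw the red-headed lock pin out of its black holder, lay it flat on the dark mat and let go of it to change your grip, then take it up again and push it fully home through the steel lock ears and the leaf's brass eye at the binder's near edge. Leave the other things on the desk where they are.

Things in the scene. Friction and masses are not known exactly. Their poses are not given: they have to be found in the camera images.
- binder: Open ring binder, fixed: blue board 160 (x) by 250 (y) by 4 mm, origin under its centre; x along the spine, away from the robot, y to the left page. Fixed pages on both halves, top 27 mm high; 2 rings, tops 50 mm high, axis 30 mm high over the origin. Lock at the left half's near edge: 2 steel ears 26 mm wide (y), 44 high, 8 thick, 16 apart, on a tongue 4 mm thick ending 130 mm before the origin.
- leaf (a joint): Angle of the stiff leaf (140 x 108 x 4 mm, about 120 g) about the rings' axis: 0 flat on the right page (buff side up; the start), pi/2 upright, pi flat on the left page (green side up), its stop. It turns freely and falls if let go before it is down. A brass eye 10 mm thick on its near edge then stands between the lock's ears, its hole in line with theirs.
- leaf_pull (a point): Centre of the orange pull on the leaf's outer edge: a round bar 12 mm in diameter, 26 mm long, parallel to the spine, 145 mm from the rings' axis, 25 mm out from the leaf's edge, on a stem 10 mm wide; nothing but the desk, 30 mm down, is below it. Pinched across its two flat ends, it can turn about its own axis between the fingers.
- lock_mouth (a point): Centre of the hole in the near face of the near ear, 30 mm above the desk; axes as the binder's. The hole (12.5 mm in diameter) runs along +x through near ear, leaf eye and far ear, 32 mm in all. Nothing stands within 40 mm in front of or beside the mouth.
- pin: Loose lock pin, about 50 g. Origin at its tip, z axis from tip to head. Steel shank 10 mm in diameter, 44 mm long, its first 6 mm tapered to 5 mm; then a flat red head 30 mm long (z), 26 wide (y), 10 thick (x), as thick as the shank, so the pin lies level and does not roll. Starts upright in the holder, tip down, 4 mm above the desk, head 48 to 78 mm above the desk.
- pin_shoulder (a point): Point on the pin's axis where the shank meets the head, 44 mm from the tip; axes as the pin's. When the pin is fully home, this is at the lock mouth.
- holder: Black block 60 by 60 by 42 mm high, fixed, origin at the centre of its underside, with one upright hole (12.5 mm in diameter, 38 mm deep) in its middle in which the pin stands, the pin's axes parallel to the holder's.
- mat: Dark rubber mat, fixed, 130 (x) by 200 (y) by 3 mm thick, origin at the centre of its underside.
- loupe: Black stand magnifier, 42 mm in diameter, 52 mm high, to be left alone; origin under its centre.
- notes: Pink block of notes, 75 by 75 by 18 mm, to be left alone; origin under its centre.
- inkpad: Dark ink pad tin, 70 by 110 by 16 mm, to be left alone; origin under its centre.
- stapler: Stapler, 140 by 36 by 51 mm, to be left alone; origin under its centre.
- water: Clear bottle, 64 mm in diameter, 200 mm high, to be left alone; origin under its centre.
- mug: White mug, 80 mm in diameter, 90 mm high, handle to its +y, to be left alone; origin under its centre.
- clips: Blue open box of paper clips, 80 by 80 by 40 mm, to be left alone; origin under its centre.

How it is judged (in metres and radians):
On the way, in this order (a step that is already met when the one before it is completed fails the run):
1. the leaf lies flat on the left page, at rest (value of joint leaf above 3.06 rad and velocity of joint leaf below 0.2 rad/s), for 0.2 s.
2. the pin lies flat on the mat, let go (angle between pin's own z axis and vertical between 1.45 and 1.7 rad and height (world z) of pin below 0.02 m and x of pin_shoulder in the frame of mat between -0.075 and 0.075 m and y of pin_shoulder in the frame of mat between -0.11 and 0.11 m and contact force between the fingers and pin below 0.1 N and linear speed of pin below 0.05 m/s), for 0.2 s.
At the end, for the whole second after the job is handed in: The leaf lies flat on the left page (joint over 3.06 rad); the pin is through both ears and the eye, its shoulder within 6 mm of the lock mouth along the hole and 4 mm across it, its axis within 0.12 rad of the hole's, at rest and let go (value of joint leaf above 3.06 rad and x of pin_shoulder in the frame of lock_mouth above -0.006 m and y of pin_shoulder in the frame of lock_mouth between -0.004 and 0.004 m and z of pin_shoulder in the frame of lock_mouth between -0.004 and 0.004 m and angle between the z axis of pin and the x axis of binder, either way round below 0.12 rad and linear speed of pin below 0.03 m/s); the robot touches nothing.
It fails at once if the leaf falls or is slammed (faster than 5 rad/s) (velocity of joint leaf above 5 rad/s or velocity of joint leaf below -5 rad/s).
It fails at once if a bystander is moved more than 25 mm (distance of any of loupe, notes, inkpad, stapler, water, mug, clips from where it was at the start of the episode above 0.025 m).
It also fails if it takes over 72 s, if anything falls off the work surface, if the arm or the gripper's body presses on something with over 40 N, if the wrist force passes 120 N, or if a joint passes its speed limit or range.

ROBOT

A 7-joint arm with a two-finger parallel gripper is mounted at the origin on the work surface. World frame = base frame: x ahead of the robot, y to its left, z up, the work surface at z = 0. Lengths are in mm, angles in rad, forces in N, time in s.
With the tool pointing down it reaches from about 400 to 900 mm from the base axis. Payload 5.5 kg.
Tool frame: the origin (TCP) lies midway between the tips of the shut fingers; the grasp point (between the pads) lies 19 mm behind it; z points along the fingers, y is the line along which they close (so a half turn about z gives the same grasp; the last joint's range is limited). The gripper opens to 85 mm and grips with 20 to 120 N. Pads are 22 mm wide; open, the fingers measure 114 mm over their backs; the gripper's body (76 mm by 85 mm) begins 54 mm behind the grasp point. The pads swing forward as they close: fully open they stand 13 mm farther back than shut.
Start: joints at [-1.006, 0.501, -0.427, 1.55, 0.221, 1.138, -0.21], TCP at [193.168, 620.634, 231.31] pointing down, gripper open.
Joint ranges: [-2.88, 2.88], [-0.31, 2.03], [-1.54, 1.56], [0.2, 2.42], [-1.41, 4.55], [0.19, 2.02], [-2.57, 2.57]. Speed limits (rad/s): [2.57, 2.57, 3.14, 3.14, 3.14, 3.14, 3.14].

INTERFACE

Orientations are given as a rotation vector (axis times angle).
In Python, from bench import bot gives the robot as it stands.
- The arm moves only by the tool jog_arm, never from a script. Its argument "targets" is text: rows parted by semicolons, each of 7 numbers parted by spaces: the shift along the world's x, y, z in m, then the turn, a rotation vector about the world's x, y, z in rad, then the closure, from -1 (fully open) to 1 (shut). A call has 1 to 5 rows; each row is the pose to reach, as a shift and turn from the pose commanded when the call began; what a row does not reach only later rows make up. A row lasts 1/12 s, in which the tool goes at most 41.7 mm and 7.16 degrees, less where a joint would pass 70% of its speed; a pose out of reach is approached as far as the arm can. A call with a gripper value outside its range is refused whole. The fingers move at their own pace and stop on an object; the grip force is fixed at half the most. Time passes only in rows, so rows that repeat a pose let the fingers close. It gives the time, the measured TCP pose, the force, the opening and the grip force at its end, in the units of the state.
- bot.get_obs(): the state, without advancing time (a new reading comes with each control period).
- bot.camera(name): name is "side" or "top"; returns the picture (400x640x3 uint8, blue, green, red); there is no depth.
- bot.get_calibration(name): a dict with "K" (3x3 intrinsics, pixels), "dist_coeffs" ([k1, k2, p1, p2, k3] as OpenCV has them; the pictures are not rectified), "R" (3x3) and "t" (3): a world point X has camera coordinates R X + t. Camera axes: x right, y down, z forward; pixel columns grow to the right and rows downward; lengths in mm; the calibration is good to about 2 mm. A picture is of the moment at which its call begins. get_calibration takes no time and is no camera call.
- bot.sign_off(): hands the job in; it is judged then, once.
The state is a dict: "time": time; "q": joint angles; "dq": joint speeds; "effort": joint torques, N m; "eef_pos": TCP position; "ee_rot": TCP orientation; "contact_force": force on the tool from outside, world axes, zero at the start; "ft_torque": the same for the moment, N m; "gripper_width": opening from 0.0 (shut) to 1.0 (fully open); "finger_force": force on a finger pad.
Only numpy, scipy, OpenCV 4.12 (cv2) and the standard library are available. Lean on these libraries where they do the work, as an engineer would, in place of code of your own. Each camera call takes 0.05 s, during which the arm holds its last target. There are 200 camera calls.

## Working session

There is one attempt and no reset: what is moved stays moved. The work goes in short steps, Python scripts to look and compute and a tool call to move; the robot and the scene stay as the last step left them, time stands still between calls to the robot, and variables do not carry over. Pictures are saved under pics/ and viewed, at most 10 in all, crops included, and the job is handed in when it is done.

Besides the shell and the picture viewer there is one more tool, called after ">>>" as name(argument=value, ...) on one line, values as JSON. jog_arm: Moves the arm, as the interface text tells. Its arguments: {"type":"object","properties":{"targets":{"type":"string"}},"required":["targets"]}

```bash
mkdir -p pics
cat > h.py <<'E'
import numpy as np, cv2
from bench import bot
from scipy.spatial.transform import Rotation as Rn
def ray(cam,uv,z):
    c=bot.get_calibration(cam);K=np.array(c["K"]);R=np.array(c["R"]);t=np.array(c["t"]).ravel()
    p=cv2.undistortPoints(np.array(uv,float).reshape(-1,1,2),K,np.array(c["dist_coeffs"],float)).reshape(-1,2)
    d=np.c_[p,np.ones(len(p))]@R; o=-R.T@t
    return o+d*((z-o[2])/d[:,2])[:,None]
def proj(cam,X):
    c=bot.get_calibration(cam)
    return cv2.projectPoints(np.array(X,float).reshape(-1,3),cv2.Rodrigues(np.array(c["R"],float))[0],np.array(c["t"],float),np.array(c["K"],float),np.array(c["dist_coeffs"],float))[0].reshape(-1,2)
E
python3 - <<'E'
from h import *
for n in("top","side"):
    im=bot.camera(n);cv2.imwrite(f"pics/{n}0.png",im)
    c=bot.get_calibration(n);R=np.array(c["R"]);print(n,-R.T@np.array(c["t"]).ravel(),R.round(2).tolist(),c["K"])
o=bot.get_obs();print(o)
E
```

```text
top [ 415.27697742  -10.82117478 1646.38690639] [[-0.03, -1.0, 0.0], [-1.0, 0.03, -0.08], [0.08, -0.0, -1.0]] [[485.80087338   0.         328.67498605]
 [  0.         485.80087338 196.56206713]
 [  0.           0.           1.        ]]
side [ 400.6827405  -978.04458047  820.20504489] [[0.99, -0.16, -0.01], [-0.1, -0.59, -0.8], [0.13, 0.79, -0.6]] [[438.76554998   0.         323.77782923]
 [  0.         438.76554998 201.9241805 ]
 [  0.           0.           1.        ]]
{'time': 0.1, 'q': array([-1.00580871,  0.50171547, -0.42682435,  1.55138215,  0.22080043,
        1.13829329, -0.21030968]), 'dq': array([ 0.00031217, -0.00064338, -0.00278642,  0.00033285,  0.00044417,
       -0.00022391, -0.00039283]), 'effort': array([-1.15795014e-02, -5.70814669e+01, -5.83848283e+00, -2.81750268e+01,
        1.05722935e-02,  5.59632696e-03,  5.33786050e-06]), 'eef_pos': array([193.0352504 , 620.00596706, 230.37349869]), 'ee_rot': array([-4.72107612e-01, -3.10559491e+00,  2.69259165e-03]), 'contact_force': array([-0.24907418,  0.83796894,  0.03972778]), 'ft_torque': array([0.00492917, 0.04165912, 0.01492338]), 'finger_force': 0.0, 'gripper_width': 1.0021219642866483}
```

View pics/top0.png

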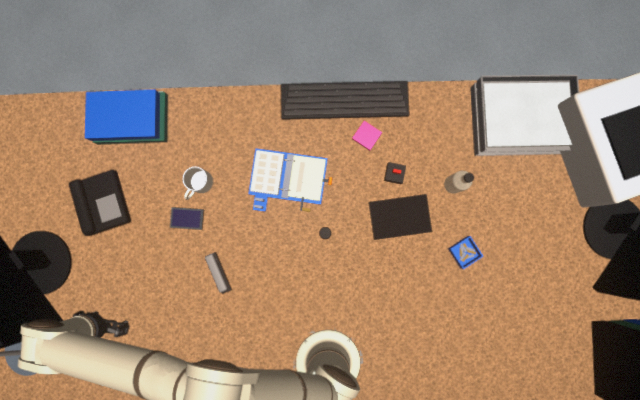

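View pics/side0.png

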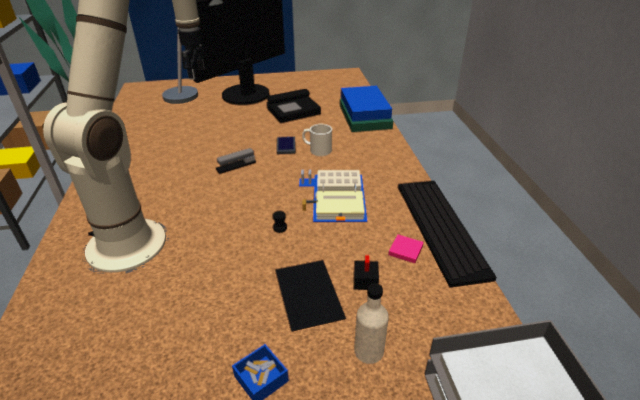

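Top view: the binder spans about (250–326, 150–203), the lock is at (260, 202), the orange pull at (328, 180), the holder with the red pin at (396, 173) and the mat at (400, 216). In the side view the binder is at (340, 195), the holder at (366, 275) and the mat at (310, 293).

Run:
```python
from h import *
t=cv2.imread("pics/top0.png");s=cv2.imread("pics/side0.png")
a=cv2.resize(t[140:245,240:440],None,fx=4,fy=4,interpolation=cv2.INTER_CUBIC)
cv2.imwrite("pics/c1.png",a[:,:800])
b=cv2.resize(s[160:335,270:430],None,fx=3.4,fy=3.4,interpolation=cv2.INTER_CUBIC);cv2.imwrite("pics/c2.png",b)
hs={"top":cv2.cvtColor(t,cv2.COLOR_BGR2HSV),"side":cv2.cvtColor(s,cv2.COLOR_BGR2HSV)}
def blobs(cam,lo,hi,box,amin=3):
    x0,y0,x1,y1=box;m=cv2.inRange(hs[cam][y0:y1,x0:x1],lo,hi)
    n,l,st,c=cv2.connectedComponentsWithStats(m)
    for i in range(1,n):
        if st[i,4]>=amin:
            p=np.argwhere(l==i)[:,::-1].astype(np.float32)
            yield st[i,4],c[i]+[x0,y0],cv2.boxPoints(cv2.minAreaRect(p))+[x0,y0]
R={"top":(245,140,335,215),"side":(295,160,375,230)}
H={"top":(380,155,412,190),"side":(345,250,385,295)}
M={"top":(360,185,440,245),"side":(270,255,350,335)}
for cam in R:
  for nm,lo,hi,bx,z in(("blue",(100,120,60),(125,255,255),R[cam],2),("orange",(8,200,150),(18,255,255),R[cam],30),("red",(0,180,120),(5,255,255),H[cam],78),("black",(0,0,0),(180,255,50),H[cam],42),("mat",(0,0,0),(180,255,50),M[cam],3)):
    for a,c,bp in blobs(cam,lo,hi,bx):
        print(cam,nm,a,c.round(1),ray(cam,[c],z).round(0)[0,:2],ray(cam,bp,z)[:,:2].round(0).tolist() if a>60 else "")
```

```text
top blue 5 [272. 151.] [714. 173.] 
top blue 23 [283.9 154.3] [701. 132.] 
top blue 71 [282.5 173.9] [633. 138.] [[589.0, 149.0], [679.0, 135.0], [677.0, 126.0], [588.0, 141.0]]
top blue 218 [264.  198.7] [550. 203.] [[578.0, 254.0], [579.0, 132.0], [512.0, 131.0], [512.0, 252.0]]
top blue 32 [293.8 198.7] [548. 101.] 
top blue 42 [312.6 201.3] [537.  38.] 
top orange 16 [329.8 180.8] [602. -22.] 
top red 29 [396.6 171. ] [ 623. -241.] 
top mat 3 [384.3 235. ] [ 416. -202.] 
side blue 135 [310.2 184.1] [544. 198.] [[514.0, 258.0], [570.0, 248.0], [550.0, 109.0], [497.0, 118.0]]
side blue 24 [361.7 185.3] [708. 163.] 
side blue 8 [364.  202.5] [694.  71.] 
side blue 88 [319.8 216.5] [549.  26.] [[508.0, 48.0], [543.0, 97.0], [593.0, -3.0], [557.0, -46.0]]
side blue 67 [358.7 218.7] [660.  -4.] [[631.0, 54.0], [694.0, 43.0], [679.0, -18.0], [618.0, -7.0]]
side orange 25 [340.3 218. ] [600. -25.] 
side red 34 [366.7 258.9] [ 621. -246.] 
side black 692 [367. 278.] [ 617. -274.] [[598.0, -213.0], [665.0, -224.0], [637.0, -328.0], [575.0, -318.0]]
side mat 3197 [308.7 295.4] [ 475. -271.] [[402.0, -173.0], [545.0, -145.0], [547.0, -352.0], [424.0, -369.0]]
```

View pics/c1.png

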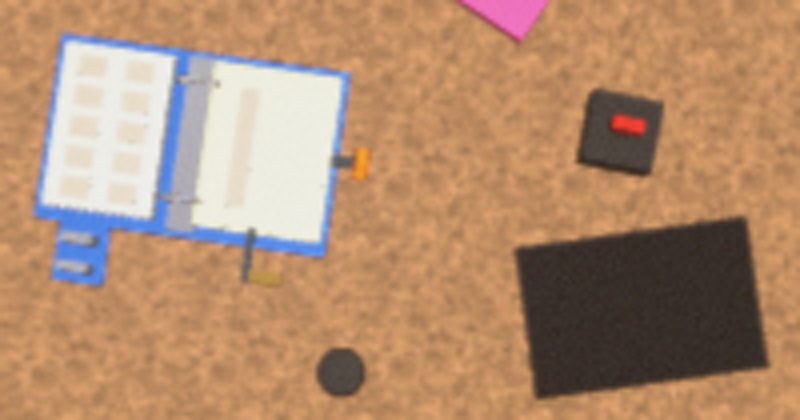

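View pics/c2.png

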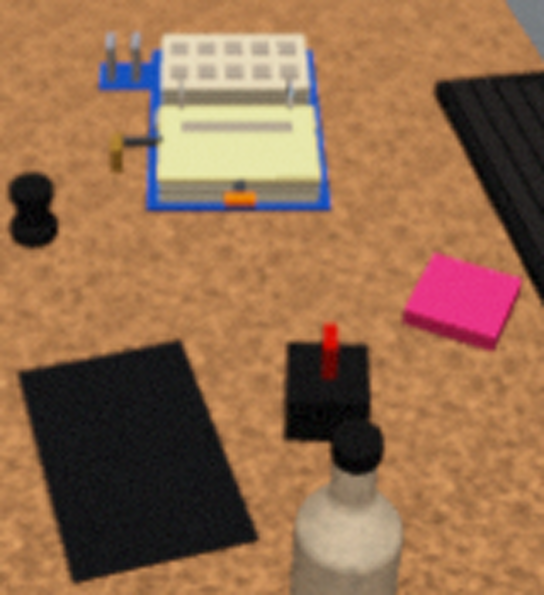

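The crops give corners in crop pixels. Board: (64,36), (348,73), (324,257), (37,215). Holder top: (592,90), (662,102), (651,174), (578,163). Mat: (516,248), (744,217), (768,366), (538,397). The pull is at (361,163), the ears at about (78,238) and (73,266).

Run:
```python
from h import *
def f(n,P,z):
    X=ray("top",(np.array(P)+.5)/4-.5+[240,140],z)[:,:2]
    print(n,X.mean(0).round(1),X.round(0).tolist());return X
B=f("board",[(64,36),(348,73),(324,257),(37,215)],4)
d=lambda v:np.arctan2(v[1],v[0])
ya=B[0]+B[3]-B[1]-B[2];xa=B[0]+B[1]-B[2]-B[3]
print("yaw from y",d(ya)-np.pi/2,"from x",d(xa),np.linalg.norm(ya)/2,np.linalg.norm(xa)/2)
w=np.average([d(ya)-np.pi/2,d(xa)],weights=[250,160]);c,s=np.cos(w),np.sin(w);Rz=np.array([[c,-s],[s,c]]);o=B.mean(0)
print("yaw",w,"pull pred",o+Rz@[0,-145])
H=f("holder",[(592,90),(662,102),(651,174),(578,163)],42)
print("h yaw",d(H[0]-H[3]+H[1]-H[2]),d(H[0]-H[1]+H[3]-H[2])-np.pi/2)
f("mat",[(516,248),(744,217),(768,366),(538,397)],3)
f("ears top",[(62,238),(96,240),(57,266),(91,270)],44)
f("redtop",[(612,117),(646,122),(612,131),(646,134)],78)
f("eye",[(265,279)],30)
o=bot.get_obs();print(Rn.from_rotvec(o['ee_rot']).as_matrix().round(2))
```

```text
board [626.1 119.7] [[723.0, 229.0], [684.0, -14.0], [527.0, 11.0], [570.0, 254.0]]
yaw from y -0.1656263748102904 from x -0.1587338728496107 246.0310164568572 157.0933479358021
yaw -0.16293661794758615 pull pred [602.53742847 -23.33506182]
holder [ 622.2 -239.7] [[658.0, -217.0], [647.0, -275.0], [587.0, -263.0], [597.0, -203.0]]
h yaw -0.2088392364048484 -0.18672902191893326
mat [ 477.8 -257.3] [[531.0, -152.0], [552.0, -348.0], [425.0, -363.0], [404.0, -167.0]]
ears top [533.  214.9] [[546.0, 227.0], [544.0, 199.0], [523.0, 231.0], [519.0, 203.0]]
redtop [ 622.5 -241.4] [[630.0, -228.0], [625.0, -255.0], [619.0, -227.0], [616.0, -255.0]]
eye [508.5  59.9] [[509.0, 60.0]]
[[-0.95  0.3  -0.  ]
 [ 0.3   0.95 -0.  ]
 [ 0.   -0.   -1.  ]]
```

>>> jog_arm(targets="0.0204 -0.0322 0 0 0 -0.0716 -1; 0.0408 -0.0644 0 0 0 -0.1432 -1; 0.0612 -0.0966 0 0 0 -0.2148 -1; 0.0816 -0.1288 0 0 0 -0.2864 -1; 0.102 -0.161 0 0 0 -0.358 -1")

```text
time: 0.52
eef_pos: [295.7, 457.7, 230.8]
ee_rot: [-1.023, -2.97, 0.001]
contact_force: [1.6, -0.5, -0.2]
gripper_width: 0.997
finger_force: 0.0
```

>>> jog_arm(targets="0.0204 -0.0322 0 0 0 -0.0716 -1; 0.0408 -0.0644 0 0 0 -0.1432 -1; 0.0612 -0.0966 0 0 0 -0.2148 -1; 0.0816 -0.1288 0 0 0 -0.2864 -1; 0.102 -0.161 0 0 0 -0.358 -1")

```text
time: 0.93
eef_pos: [397.6, 296.7, 231.2]
ee_rot: [-1.535, -2.741, 0.0]
contact_force: [0.7, -0.0, -0.3]
gripper_width: 1.0
finger_force: 0.0
```

>>> jog_arm(targets="0.0204 -0.0322 0 0 0 -0.0716 -1; 0.0408 -0.0644 0 0 0 -0.1432 -1; 0.0612 -0.0966 0 0 0 -0.2148 -1; 0.0816 -0.1288 0 0 0 -0.2864 -1; 0.102 -0.161 0 0 0 -0.358 -1")

```text
time: 1.35
eef_pos: [499.6, 135.8, 231.2]
ee_rot: [-1.999, -2.424, 0.0]
contact_force: [0.5, 0.7, -0.3]
gripper_width: 1.002
finger_force: 0.0
```

>>> jog_arm(targets="0.0204 -0.0322 0 0 0 -0.0716 -1; 0.0408 -0.0644 0 0 0 -0.1432 -1; 0.0612 -0.0966 0 0 0 -0.2148 -1; 0.0816 -0.1288 0 0 0 -0.2864 -1; 0.102 -0.161 0 0 0 -0.358 -1")

```text
time: 1.77
eef_pos: [601.5, -25.0, 230.9]
ee_rot: [-2.398, -2.029, 0.001]
contact_force: [0.6, 0.3, -0.1]
gripper_width: 1.001
finger_force: 0.0
```

>>> jog_arm(targets="0 0 -0.03 0 0 0 -1; 0 0 -0.06 0 0 0 -1; 0 0 -0.09 0 0 0 -1; 0 0 -0.12 0 0 0 -1; 0 0 -0.13 0 0 0 -1")

```text
time: 2.18
eef_pos: [597.4, -23.3, 96.4]
ee_rot: [-2.391, -2.03, 0.01]
contact_force: [-1.7, 0.4, -0.7]
gripper_width: 1.009
finger_force: 0.0
```

Run:
```python
from h import *
o=bot.get_obs();print(o['q'].round(2),o['eef_pos'],Rn.from_rotvec(o['ee_rot']).as_matrix().round(3))
a=bot.camera("top");b=bot.camera("side")
a=cv2.resize(a[140:220,280:370],None,fx=5,fy=5,interpolation=cv2.INTER_CUBIC);b=cv2.resize(b[160:240,295:385],None,fx=5,fy=5,interpolation=cv2.INTER_CUBIC)
cv2.imwrite("pics/c3.png",np.vstack([a,b])[:,:].copy()[:800]) if 0 else cv2.imwrite("pics/c3.png",cv2.resize(np.hstack([a,b]),(800,356)))
```

```text
[-0.1   0.54  0.12  1.8  -0.09  0.82 -0.1 ] [597.43725106 -23.28935465  96.36589948] [[ 0.162  0.987 -0.008]
 [ 0.987 -0.162  0.   ]
 [-0.001 -0.008 -1.   ]]
```

View pics/c3.png

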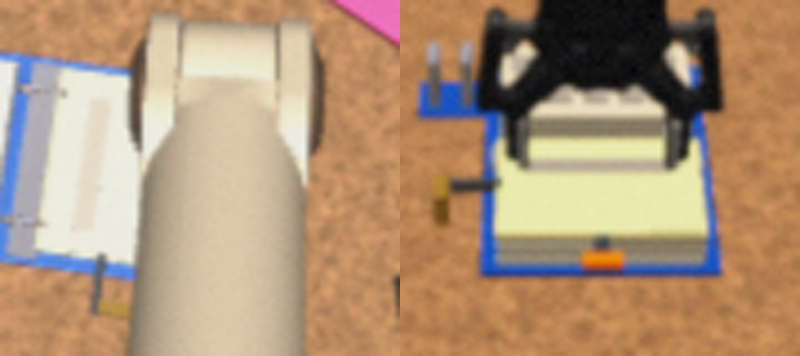

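The pull is centred between the open fingers, about 80 mm below them in the side view. I descend and pinch it.

>>> jog_arm(targets="0 0.001 -0.03 0 0 0 -1; 0 0.001 -0.06 0 0 0 -1; 0 0.001 -0.08 0 0 0 -1; 0 0.001 -0.087 0 0 0 -1; 0 0.001 -0.087 0 0 0 -1")

```text
time: 2.7
eef_pos: [601.0, -22.3, 14.2]
ee_rot: [-2.394, -2.033, 0.001]
contact_force: [-0.1, 0.4, -0.3]
gripper_width: 0.999
finger_force: 0.0
```

>>> jog_arm(targets="0 0 0 0 0 0 0; 0 0 0 0 0 0 1; 0 0 0 0 0 0 1; 0 0 0 0 0 0 1; 0 0 0 0 0 0 1")

```text
time: 3.12
eef_pos: [602.2, -22.4, 15.5]
ee_rot: [2.394, 2.032, 0.003]
contact_force: [12.0, -1.5, 2.4]
gripper_width: 0.302
finger_force: 10.5
```

>>> jog_arm(targets="0 0 0 0 0 0 1; 0 0 0 0 0 0 1; 0 0 0 0 0 0 1; 0 0 0 0 0 0 1; 0 0 0 0 0 0 1")

```text
time: 3.53
eef_pos: [602.6, -22.5, 15.7]
ee_rot: [2.394, 2.032, 0.003]
contact_force: [-0.3, 0.3, 7.5]
gripper_width: 0.284
finger_force: 58.6
```

>>> jog_arm(targets="0.0001 0.0008 0.0152 0 0 0 1; 0.0005 0.0032 0.0301 0 0 0 1; 0.0012 0.007 0.0448 0 0 0 1; 0.002 0.0123 0.059 0 0 0 1; 0.0031 0.0191 0.0725 0 0 0 1")

```text
time: 3.95
eef_pos: [605.7, -2.6, 87.6]
ee_rot: [2.393, 2.033, 0.004]
contact_force: [6.0, 2.7, -6.8]
gripper_width: 0.283
finger_force: 59.1
```

>>> jog_arm(targets="0.0013 0.0082 0.0127 0 0 0 1; 0.0029 0.0176 0.0245 0 0 0 1; 0.0046 0.0282 0.0353 0 0 0 1; 0.0065 0.0399 0.0448 0 0 0 1; 0.0086 0.0524 0.0531 0 0 0 1")

```text
time: 4.37
eef_pos: [614.3, 49.1, 140.4]
ee_rot: [2.393, 2.031, 0.003]
contact_force: [6.1, 1.3, -9.0]
gripper_width: 0.284
finger_force: 59.2
```

Forces are small and the grip is holding, so I continue.

>>> jog_arm(targets="0.0022 0.0133 0.0069 0 0 0 1; 0.0045 0.0273 0.0123 0 0 0 1; 0.0069 0.0418 0.0162 0 0 0 1; 0.0093 0.0566 0.0186 0 0 0 1; 0.0117 0.0716 0.0194 0 0 0 1")

```text
time: 4.78
eef_pos: [626.1, 120.1, 160.4]
ee_rot: [2.394, 2.03, 0.002]
contact_force: [4.4, -3.1, -1.4]
gripper_width: 0.28
finger_force: 58.8
```

>>> jog_arm(targets="0.0025 0.015 -0.0008 0 0 0 1; 0.0049 0.0297 -0.0032 0 0 0 1; 0.0073 0.0442 -0.0071 0 0 0 1; 0.0096 0.0582 -0.0125 0 0 0 1; 0.0117 0.0716 -0.0194 0 0 0 1")

```text
time: 5.2
eef_pos: [638.7, 195.4, 141.8]
ee_rot: [2.393, 2.033, 0.009]
contact_force: [5.9, -0.3, 6.3]
gripper_width: 0.277
finger_force: 58.4
```

>>> jog_arm(targets="0.0021 0.0125 -0.0083 0 0 0 1; 0.004 0.0242 -0.0178 0 0 0 1; 0.0057 0.0348 -0.0286 0 0 0 1; 0.0073 0.0442 -0.0404 0 0 0 1; 0.0086 0.0524 -0.0531 0 0 0 1")

```text
time: 5.62
eef_pos: [647.8, 250.3, 88.8]
ee_rot: [2.392, 2.036, 0.015]
contact_force: [6.3, 4.0, 5.8]
gripper_width: 0.274
finger_force: 64.3
```

>>> jog_arm(targets="0.0011 0.0068 -0.0135 0 0 0 1; 0.002 0.0121 -0.0277 0 0 0 1; 0.0026 0.016 -0.0424 0 0 0 1; 0.003 0.0184 -0.0573 0 0 0 1; 0.0031 0.0191 -0.070 0 0 0 1")

```text
time: 6.03
eef_pos: [651.1, 269.0, 17.9]
ee_rot: [2.391, 2.036, 0.014]
contact_force: [7.1, 6.5, 5.3]
gripper_width: 0.273
finger_force: 106.9
```

>>> jog_arm(targets="0 0 -0.001 0 0 0 1; 0 0 -0.002 0 0 0 1; 0 0 -0.002 0 0 0 1")

```text
time: 6.28
eef_pos: [651.0, 268.9, 16.3]
ee_rot: [2.39, 2.038, 0.014]
contact_force: [8.1, 5.2, 4.6]
gripper_width: 0.274
finger_force: 109.1
```

Run:
```python
from h import *
o=bot.get_obs();print(o['eef_pos'],o['q'].round(2))
a=bot.camera("top");b=bot.camera("side")
a=cv2.resize(a[140:220,240:330],None,fx=5,fy=5,interpolation=cv2.INTER_CUBIC);b=cv2.resize(b[150:230,285:375],None,fx=5,fy=5,interpolation=cv2.INTER_CUBIC)
cv2.imwrite("pics/c4.png",cv2.resize(np.hstack([a,b]),(800,356)))
```

```text
[651.03084837 268.90149441  16.34474091] [-0.48  0.8   0.08  1.54 -0.08  0.8  -0.53]
```

View pics/c4.png

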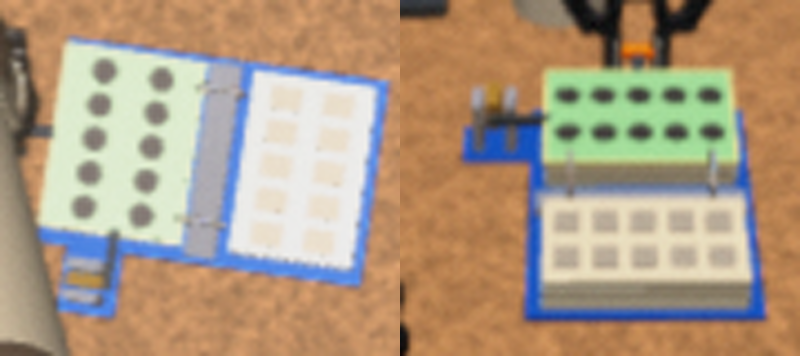

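The leaf lies green side up, with the brass eye standing between the ears. I release the pull, rise and travel to the pin, yawing on the way.

>>> jog_arm(targets="0 0 0 0 0 0 0; 0 0 0 0 0 0 -1; 0 0 0 0 0 0 -1; 0 0 0 0 0 0 -1; 0 0 0 0 0 0 -1")

```text
time: 6.8
eef_pos: [646.8, 263.9, 14.0]
ee_rot: [-2.394, -2.033, 0.003]
contact_force: [-0.2, 0.3, -0.6]
gripper_width: 0.961
finger_force: 0.0
```

>>> jog_arm(targets="0 0 0.02 0 0 0 -1; 0 0 0.055 0 0 0 -1; 0 0 0.095 0 0 0 -1; 0 0 0.135 0 0 0 -1; 0 0 0.17 0 0 0 -1")

```text
time: 7.22
eef_pos: [647.8, 263.9, 187.1]
ee_rot: [-2.395, -2.033, -0.001]
contact_force: [0.1, 0.3, -0.4]
gripper_width: 1.002
finger_force: 0.0
```

>>> jog_arm(targets="-0.002 -0.034 0.003 0 0 -0.107 -1; -0.004 -0.068 0.006 0 0 -0.215 -1; -0.006 -0.102 0.009 0 0 -0.322 -1; -0.008 -0.136 0.012 0 0 -0.43 -1; -0.01 -0.17 0.015 0 0 -0.537 -1")

```text
time: 7.63
eef_pos: [637.1, 92.4, 199.9]
ee_rot: [-2.851, -1.317, 0.001]
contact_force: [0.3, 0.6, -0.5]
gripper_width: 0.999
finger_force: 0.0
```

>>> jog_arm(targets="-0.002 -0.034 0 0 0 -0.107 -1; -0.004 -0.068 0 0 0 -0.215 -1; -0.006 -0.102 0 0 0 -0.322 -1; -0.008 -0.136 0 0 0 -0.43 -1; -0.01 -0.17 0 0 0 -0.537 -1")

```text
time: 8.05
eef_pos: [627.2, -77.5, 199.7]
ee_rot: [-3.099, -0.513, 0.0]
contact_force: [-0.6, 0.2, -0.1]
gripper_width: 0.999
finger_force: 0.0
```

>>> jog_arm(targets="-0.002 -0.034 0 0 0 -0.107 -1; -0.004 -0.068 0 0 0 -0.215 -1; -0.006 -0.102 0 0 0 -0.322 -1; -0.008 -0.136 0 0 0 -0.43 -1; -0.01 -0.17 0 0 0 -0.537 -1")

```text
time: 8.47
eef_pos: [617.4, -247.3, 199.6]
ee_rot: [-3.124, 0.327, 0.001]
contact_force: [0.8, 0.1, -0.3]
gripper_width: 0.999
finger_force: 0.0
```

Run:
```python
from h import *
o=bot.get_obs();R=Rn.from_rotvec(o['ee_rot']).as_matrix();print(o['eef_pos'],o['q'].round(2),R.round(3).tolist(),np.arctan2(R[1,1],R[0,1]))
a=bot.camera("top");a=cv2.resize(a[140:220,240:330],None,fx=6,fy=6,interpolation=cv2.INTER_CUBIC)
b=bot.camera("side");b=cv2.resize(b[160:200,285:325],None,fx=12,fy=12,interpolation=cv2.INTER_CUBIC)
cv2.imwrite("pics/c5.png",cv2.resize(a,(540,480))[:, :540]);cv2.imwrite("pics/c5b.png",b)
cv2.imwrite("pics/c56.png",np.hstack([cv2.resize(a[:,:320],(320,480)),b]))
```

```text
[ 617.35923486 -247.29937708  199.60624694] [-0.04  0.57  0.54  1.57 -0.32  1.09 -1.19] [[0.978, -0.207, -0.0], [-0.207, -0.978, 0.001], [-0.001, -0.001, -1.0]] -1.779298761326859
```

View pics/c56.png

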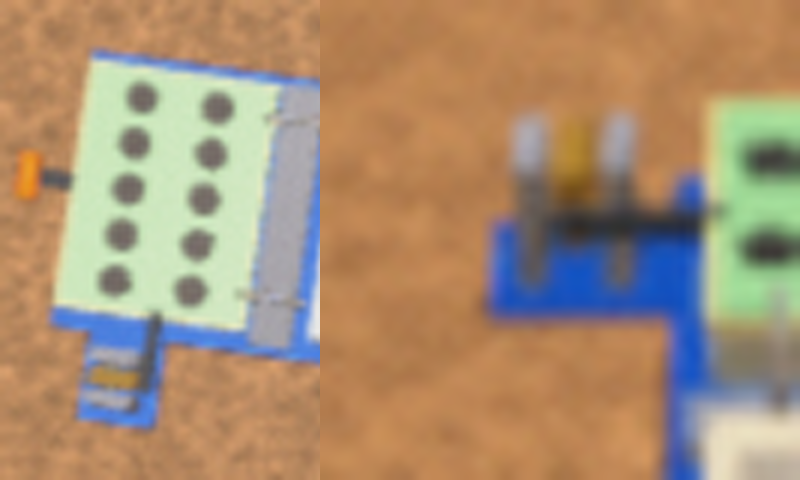

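The eye is still between the ears. In the top crop the near ear is at (110,398) and the far ear at (117,354). In the side crop the ear tops are at (531,142) and (618,142).

Run:
```python
from h import *
o=np.array([626.1,119.7]);w=-.163;c,s=np.cos(w),np.sin(w);Rz=np.array([[c,-s],[s,c]])
T=np.array([[257.9,205.85],[259.1,198.6]]);S=np.array([[302.1,171.4],[309.35,171.4]])
for n,P in(("top",T),("side",S)):
    X=ray(n,P,44)[:,:2];print(n,X.round(1).tolist(),((X-o)@Rz).round(1).tolist())
print("pull",ray("top",[[244.25,168.6]],34)[:,:2],((ray("top",[[244.25,168.6]],34)[:,:2]-o)@Rz))
# tip pixel of tcp check: holder/pin seen in side
```

```text
top [[523.6, 217.8], [547.6, 213.5]] [[-117.0, 80.2], [-92.7, 79.8]]
side [[520.4, 213.9], [543.6, 209.9]] [[-119.6, 75.8], [-96.1, 75.6]]
pull [[650.67401244 263.28442448]] [[  0.94752031 145.66904697]]
```

>>> jog_arm(targets="0.001 0.002 -0.02 -0.0145 -0.0725 0 -1; 0.002 0.003 -0.04 -0.029 -0.145 0 -1; 0.004 0.004 -0.06 -0.043 -0.215 0 -1; 0.007 0.005 -0.08 -0.058 -0.29 0 -1; 0.009 0.006 -0.1 -0.07 -0.343 0 -1")

```text
time: 8.98
eef_pos: [625.9, -239.3, 99.1]
ee_rot: [3.043, -0.309, 0.542]
contact_force: [1.0, 0.4, -0.7]
gripper_width: 1.0
finger_force: 0.0
```

Run:
```python
from h import *
o=bot.get_obs();R=Rn.from_rotvec(o['ee_rot']).as_matrix();print(o['eef_pos'],o['q'].round(2),R.round(3).tolist())
```

```text
[ 625.92896747 -239.28607333   99.08692121] [ 0.07  0.52  0.35  1.94 -0.58  0.41 -0.92] [[0.919, -0.201, 0.338], [-0.189, -0.98, -0.07], [0.345, 0.0, -0.939]]
```

>>> jog_arm(targets="0 -0.001 -0.015 0 0 0 -1; 0.001 -0.002 -0.03 0 0 0 -1; 0.001 -0.002 -0.042 0 0 0 -1; 0.001 -0.002 -0.046 0 0 0 -1; 0.001 -0.002 -0.046 0 0 0 -1")

```text
time: 9.4
eef_pos: [627.2, -241.6, 52.5]
ee_rot: [3.046, -0.31, 0.535]
contact_force: [-0.4, -0.4, -0.2]
gripper_width: 0.998
finger_force: 0.0
```

>>> jog_arm(targets="0 0 0 0 0 0 0; 0 0 0 0 0 0 0.5; 0 0 0 0 0 0 1; 0 0 0 0 0 0 1; 0 0 0 0 0 0 1")

```text
time: 9.82
eef_pos: [628.5, -242.2, 54.5]
ee_rot: [3.044, -0.31, 0.54]
contact_force: [-1.3, -0.1, 3.4]
gripper_width: 0.3
finger_force: 10.8
```

>>> jog_arm(targets="0 0 0 0 0 0 1; 0 0 0 0 0 0 1; 0 0 0 0 0 0 1; 0 0 0 0 0 0 1; 0 0 0 0 0 0 1")

```text
time: 10.23
eef_pos: [628.6, -242.3, 54.6]
ee_rot: [3.044, -0.31, 0.541]
contact_force: [-1.0, 1.4, 4.6]
gripper_width: 0.288
finger_force: 59.3
```

Run:
```python
from h import *
o=bot.get_obs();print(o['eef_pos'],o['q'].round(2),o['ft_torque'])
```

```text
[ 628.61386229 -242.31478566   54.5945147 ] [ 0.14  0.59  0.27  1.95 -0.64  0.33 -0.86] [0.18724947 0.29677783 0.07415115]
```

>>> jog_arm(targets="0 0 0.015 0 0 0 1; 0 0 0.035 0 0 0 1; 0 0 0.06 0 0 0 1; 0 0 0.085 0 0 0 1; 0 0 0.1 0 0 0 1")

```text
time: 10.65
eef_pos: [628.5, -242.6, 156.0]
ee_rot: [3.043, -0.311, 0.541]
contact_force: [0.1, -0.2, -0.2]
gripper_width: 0.286
finger_force: 60.3
```

>>> jog_arm(targets="-0.01 -0.003 0.005 0.024 0.12 0 1; -0.025 -0.006 0.01 0.048 0.24 0 1; -0.04 -0.009 0.01 0.072 0.36 0 1; -0.052 -0.012 0.01 0.096 0.48 0 1; -0.064 -0.015 0.01 0.12 0.6 0 1")

```text
time: 11.07
eef_pos: [564.0, -257.2, 165.2]
ee_rot: [-3.075, 0.313, 0.412]
contact_force: [0.9, -0.8, -0.3]
gripper_width: 0.287
finger_force: 60.4
```

>>> jog_arm(targets="-0.013 0 0 0.024 0.12 0 1; -0.026 0 0 0.048 0.24 0 1; -0.039 0 0 0.072 0.36 0 1; -0.052 0 0 0.096 0.48 0 1; -0.064 0 0 0.12 0.6 0 1")

```text
time: 11.48
eef_pos: [500.1, -257.2, 163.9]
ee_rot: [-2.759, 0.28, 1.297]
contact_force: [0.6, -0.2, -0.7]
gripper_width: 0.287
finger_force: 60.4
```

Run:
```python
from h import *
o=bot.get_obs();R=Rn.from_rotvec(o['ee_rot']).as_matrix();print(o['eef_pos'],o['q'].round(2),R.round(3).tolist(),o['finger_force'])
b=bot.camera("side");p=proj("side",[o['eef_pos']])[0].astype(int);print(p)
cv2.imwrite("pics/c7.png",cv2.resize(b[p[1]-70:p[1]+80,p[0]-80:p[0]+80],None,fx=4,fy=4,interpolation=cv2.INTER_CUBIC))
```

```text
[ 500.05663648 -257.1847392   163.85424259] [ 0.09  1.05  0.54  1.12 -0.17  1.92 -1.17] [[0.625, -0.198, -0.755], [-0.13, -0.98, 0.149], [-0.77, 0.005, -0.638]] 60.41466951370239
[317 240]
```

View pics/c7.png

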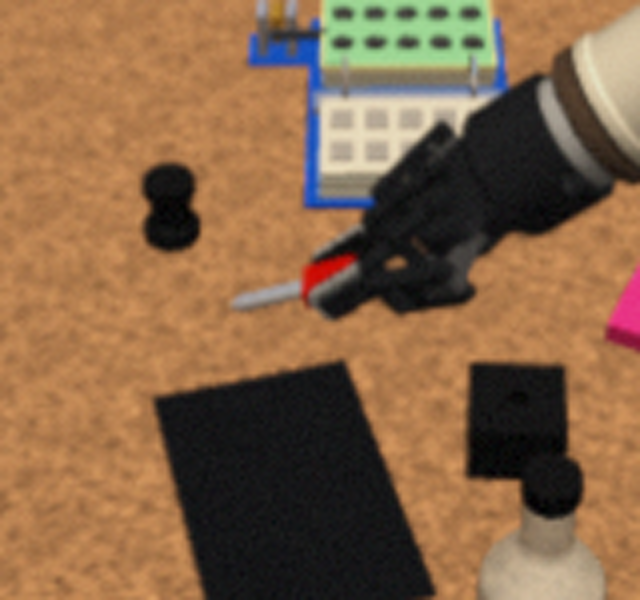

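The pin is held tip toward the robot, about 20° below level, and is clear of the mat. I move it over the mat and lower it until the tip touches.

>>> jog_arm(targets="-0.006 -0.004 -0.025 0 0 0 1; -0.012 -0.007 -0.055 0 0 0 1; -0.018 -0.01 -0.085 0 0 0 1; -0.022 -0.013 -0.11 0 0 0 1; -0.022 -0.013 -0.13 0 0 0 1")

```text
time: 11.95
eef_pos: [476.3, -270.5, 31.4]
ee_rot: [-2.761, 0.283, 1.291]
contact_force: [-0.1, 0.3, -0.9]
gripper_width: 0.288
finger_force: 60.3
```

>>> jog_arm(targets="0 0 -0.005 0 0 0 1; 0 0 -0.01 0 0 0 1; 0 0 -0.014 0 0 0 1; 0 0 -0.016 0 0 0 1; 0 0 -0.016 0 0 0 1")

```text
time: 12.37
eef_pos: [478.8, -270.3, 19.2]
ee_rot: [-2.764, 0.28, 1.289]
contact_force: [-1.6, 0.6, 2.2]
gripper_width: 0.291
finger_force: 60.6
```

Run:
```python
from h import *
o=bot.get_obs();R=Rn.from_rotvec(o['ee_rot']).as_matrix();print(o['eef_pos'],o['q'].round(2),R.round(3).tolist(),o['contact_force'],o['ft_torque'])
```

```text
[ 478.84470649 -270.30232457   19.17885207] [ 0.12  1.2   0.5   1.16 -0.21  1.71 -1.17] [[0.63, -0.198, -0.751], [-0.132, -0.98, 0.148], [-0.766, 0.005, -0.643]] [-1.62407832  0.63702616  2.16455881] [-0.05742493 -0.53266072 -0.10472306]
```

>>> jog_arm(targets="0 0 0 0 0 0 0.2; 0 0 0 0 0 0 -0.3; 0 0 0 0 0 0 -1; 0 0 0 0 0 0 -1; 0 0 0 0 0 0 -1")

```text
time: 12.78
eef_pos: [478.1, -270.2, 17.9]
ee_rot: [-2.762, 0.28, 1.29]
contact_force: [0.1, -0.1, 0.0]
gripper_width: 0.941
finger_force: 0.0
```

>>> jog_arm(targets="0.012 -0.002 0.012 0 0 0 -1; 0.026 -0.004 0.028 0 0 0 -1; 0.03 -0.004 0.056 0 0 0 -1; 0.03 -0.004 0.09 0 0 0 -1; 0.03 -0.004 0.13 0 0 0 -1")

```text
time: 13.2
eef_pos: [507.2, -273.6, 147.2]
ee_rot: [-2.759, 0.279, 1.295]
contact_force: [0.0, -0.7, -0.5]
gripper_width: 0.997
finger_force: 0.0
```

>>> jog_arm(targets="0 0 0 -0.024 -0.12 0 -1; 0 0 0 -0.048 -0.24 0 -1; 0 0 0 -0.072 -0.36 0 -1; 0 0 0 -0.096 -0.48 0 -1; 0 0 0 -0.12 -0.6 0 -1")

```text
time: 13.62
eef_pos: [508.8, -274.5, 148.9]
ee_rot: [-3.079, 0.313, 0.393]
contact_force: [-0.4, -0.4, 1.3]
gripper_width: 1.0
finger_force: 0.0
```

```bash
cat > pin.py <<'E'
from h import *
o=bot.get_obs();R=Rn.from_rotvec(o['ee_rot']).as_matrix();print(o['eef_pos'],o['q'].round(2),R.round(3).tolist())
im={n:bot.camera(n) for n in("top","side")}
for n,b in im.items():
    cv2.imwrite(f"pics/{n}_p.png",b)
    x0,y0,x1,y1={"top":(360,185,440,245),"side":(260,250,350,335)}[n]
    h=cv2.cvtColor(b,cv2.COLOR_BGR2HSV)[y0:y1,x0:x1]
    for nm,m in(("red",cv2.inRange(h,(0,150,80),(6,255,255))),("shank",cv2.inRange(h,(0,0,85),(180,110,255)))):
        k,l,st,c=cv2.connectedComponentsWithStats(m)
        for i in range(1,k):
            if st[i,4]>4:
                p=np.argwhere(l==i)[:,::-1].astype(np.float32);r=cv2.minAreaRect(p)
                print(n,nm,st[i,4],(c[i]+[x0,y0]).round(1),ray(n,[c[i]+[x0,y0]],10)[0,:2].round(1),ray(n,cv2.boxPoints(r)+[x0,y0],10)[:,:2].round(0).tolist())
p=proj("side",[[450,-270,8]])[0].astype(int)
cv2.imwrite("pics/c8.png",cv2.resize(im["side"][p[1]-45:p[1]+45,p[0]-60:p[0]+60],None,fx=6,fy=6,interpolation=cv2.INTER_CUBIC))
E
python3 pin.py
```

```text
[ 508.82984344 -274.50525895  148.93257438] [ 0.03  0.65  0.56  1.61 -0.26  1.22 -1.12] [[0.948, -0.201, -0.247], [-0.195, -0.98, 0.047], [-0.251, 0.003, -0.968]]
top shank 3003 [401.1 215.1] [ 481.6 -259.8] [[404.0, -99.0], [653.0, -307.0], [554.0, -424.0], [308.0, -215.0]]
top shank 7 [381. 200.] [ 534.5 -193.8] [[534.0, -204.0], [534.0, -204.0], [535.0, -184.0], [535.0, -184.0]]
top shank 5 [369. 206.] [ 515.3 -152.5] [[509.0, -152.0], [509.0, -152.0], [522.0, -153.0], [522.0, -153.0]]
top shank 6 [430.  221.5] [ 457.2 -357. ] [[449.0, -357.0], [449.0, -357.0], [466.0, -357.0], [466.0, -357.0]]
top shank 5 [431. 229.] [ 431.8 -359.3] [[425.0, -359.0], [425.0, -359.0], [439.0, -360.0], [439.0, -360.0]]
side red 142 [313.6 293.9] [ 486.8 -274.4] [[473.0, -256.0], [504.0, -262.0], [500.0, -293.0], [469.0, -287.0]]
side shank 14 [315.9 257.3] [ 510.7 -151.1] [[504.0, -164.0], [515.0, -135.0], [518.0, -137.0], [507.0, -166.0]]
side shank 8 [324.9 260.5] [ 532.1 -166.8] [[526.0, -178.0], [536.0, -154.0], [538.0, -155.0], [528.0, -179.0]]
side shank 69 [298.3 294.4] [ 450.4 -269.9] [[429.0, -262.0], [472.0, -269.0], [470.0, -278.0], [428.0, -271.0]]
```

View pics/c8.png

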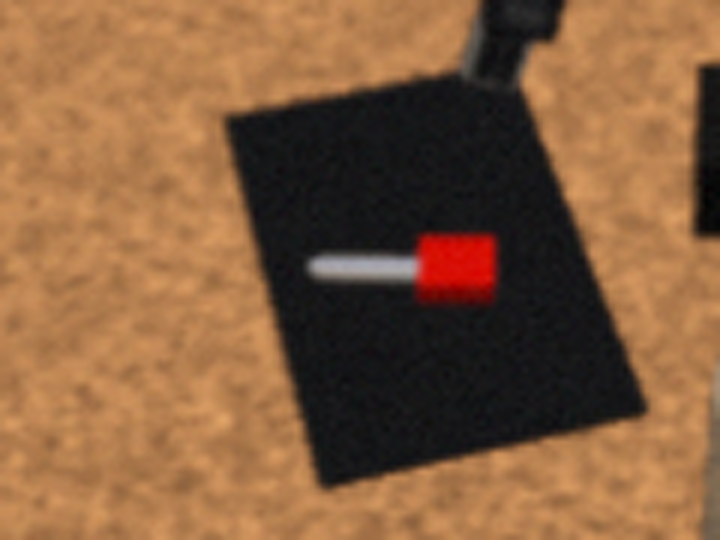

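The pin lies flat on the mat. In world coordinates the tip is at about (428,-266) and the head centre at about (487,-273). I level the tool and regrip the head from above.

>>> jog_arm(targets="-0.006 0 -0.03 -0.024 -0.124 0 -1; -0.012 0.0005 -0.06 -0.048 -0.249 0 -1; -0.019 0.0005 -0.085 -0.048 -0.249 0 -1; -0.019 0.0005 -0.105 -0.048 -0.249 0 -1; -0.019 0.0005 -0.105 -0.048 -0.249 0 -1")

```text
time: 14.13
eef_pos: [485.4, -271.7, 39.2]
ee_rot: [-3.121, 0.318, 0.025]
contact_force: [0.9, 1.0, 0.3]
gripper_width: 1.001
finger_force: 0.0
```

Run:
```python
from h import *
o=bot.get_obs();R=Rn.from_rotvec(o['ee_rot']).as_matrix();print(o['eef_pos'],o['q'].round(2),R.round(3).tolist())
```

```text
[ 485.35457142 -271.72400784   39.21220548] [ 0.1   0.62  0.47  1.92 -0.42  0.71 -0.96] [[0.979, -0.202, -0.015], [-0.202, -0.979, 0.006], [-0.016, -0.003, -1.0]]
```

>>> jog_arm(targets="0 0 -0.01 0 0 0 -1; 0 0 -0.02 0 0 0 -1; 0 0 -0.02 0 0 0 -1; 0 0 -0.02 0 0 0 -1")

```text
time: 14.47
eef_pos: [489.8, -273.8, 22.7]
ee_rot: [-3.125, 0.317, 0.013]
contact_force: [-0.8, -0.3, -0.4]
gripper_width: 1.002
finger_force: 0.0
```

>>> jog_arm(targets="0 0 -0.01 0 0 0 -1; 0 0 -0.018 0 0 0 -1; 0 0 -0.018 0 0 0 -0.3; 0 0 -0.018 0 0 0 0.3; 0 0 -0.018 0 0 0 1")

```text
time: 14.88
eef_pos: [488.9, -273.8, 4.8]
ee_rot: [-3.124, 0.318, 0.013]
contact_force: [-0.7, 0.5, -0.3]
gripper_width: 0.602
finger_force: 0.0
```

>>> jog_arm(targets="0 0 0 0 0 0 1; 0 0 0 0 0 0 1; 0 0 0 0 0 0 1; 0 0 0 0 0 0 1; 0 0 0 0 0 0 1")

```text
time: 15.3
eef_pos: [489.4, -274.0, 5.4]
ee_rot: [-3.125, 0.318, 0.011]
contact_force: [-0.5, -0.8, 5.5]
gripper_width: 0.284
finger_force: 59.5
```

>>> jog_arm(targets="0 0 0 0 0 0 1; 0 0 0 0 0 0 1; 0 0 0 0 0 0 1")

```text
time: 15.55
eef_pos: [489.4, -274.0, 5.5]
ee_rot: [-3.125, 0.318, 0.011]
contact_force: [-0.4, 1.1, 5.2]
gripper_width: 0.281
finger_force: 59.5
```

>>> jog_arm(targets="0 0 0.015 0 0 0 1; 0 0 0.04 0 0 0 1; 0 0 0.07 0 0 0 1; 0 0 0.1 0 0 0 1; 0 0 0.125 0 0 0 1")

```text
time: 15.97
eef_pos: [488.9, -273.8, 131.4]
ee_rot: [-3.124, 0.318, 0.012]
contact_force: [0.7, -0.4, -0.0]
gripper_width: 0.283
finger_force: 59.0
```

>>> jog_arm(targets="-0.0015 0.0168 0 0 0 0.106 1; -0.003 0.0335 0 0 0 0.212 1; -0.0046 0.0503 0 0 0 0.318 1; -0.006 0.067 0 0 0 0.424 1; -0.0077 0.0838 0 0 0 0.53 1")

```text
time: 16.38
eef_pos: [481.0, -188.9, 129.7]
ee_rot: [3.097, 0.52, -0.013]
contact_force: [0.3, 0.8, -0.7]
gripper_width: 0.282
finger_force: 59.0
```

>>> jog_arm(targets="-0.0015 0.0168 0 0 0 0.106 1; -0.003 0.0335 0 0 0 0.212 1; -0.0046 0.0503 0 0 0 0.318 1; -0.006 0.067 0 0 0 0.424 1; -0.0077 0.0838 0 0 0 0.53 1")

```text
time: 16.8
eef_pos: [473.2, -105.2, 129.7]
ee_rot: [2.851, 1.312, -0.012]
contact_force: [0.9, -0.9, -0.7]
gripper_width: 0.28
finger_force: 59.0
```

>>> jog_arm(targets="-0.0015 0.0168 0 0 0 0.106 1; -0.003 0.0335 0 0 0 0.212 1; -0.0046 0.0503 0 0 0 0.318 1; -0.006 0.067 0 0 0 0.424 1; -0.0077 0.0838 0 0 0 0.53 1")

```text
time: 17.22
eef_pos: [465.5, -21.5, 129.7]
ee_rot: [2.407, 2.012, -0.01]
contact_force: [-0.0, -0.5, -1.3]
gripper_width: 0.281
finger_force: 59.0
```

>>> jog_arm(targets="-0.0015 0.0168 0 0 0 0.106 1; -0.003 0.0335 0 0 0 0.212 1; -0.0046 0.0503 0 0 0 0.318 1; -0.006 0.067 0 0 0 0.424 1; -0.0077 0.0838 0 0 0 0.53 1")

```text
time: 17.63
eef_pos: [457.8, 62.3, 129.7]
ee_rot: [1.795, 2.57, -0.008]
contact_force: [0.2, -0.8, -0.6]
gripper_width: 0.283
finger_force: 59.0
```

>>> jog_arm(targets="-0.0015 0.0168 0 0 0 0.106 1; -0.003 0.0335 0 0 0 0.212 1; -0.0046 0.0503 0 0 0 0.318 1; -0.006 0.067 0 0 0 0.424 1; -0.0077 0.0838 0 0 0 0.53 1")

```text
time: 18.05
eef_pos: [450.1, 146.0, 129.7]
ee_rot: [1.059, 2.95, -0.005]
contact_force: [0.5, 0.6, -0.7]
gripper_width: 0.279
finger_force: 59.0
```

>>> jog_arm(targets="-0.0015 0.0168 0 0 0 0.106 1; -0.003 0.0335 0 0 0 0.212 1; -0.0046 0.0503 0 0 0 0.318 1; -0.006 0.067 0 0 0 0.424 1; -0.0077 0.0838 0 0 0 0.53 1")

```text
time: 18.47
eef_pos: [442.4, 229.7, 129.6]
ee_rot: [0.249, 3.124, -0.002]
contact_force: [0.0, -0.3, -0.0]
gripper_width: 0.284
finger_force: 59.0
```

Run:
```python
from h import *
o=bot.get_obs();R=Rn.from_rotvec(o['ee_rot']).as_matrix();print(o['eef_pos'],o['q'].round(2),R.round(3).tolist(),np.arctan2(R[1,1],R[0,1]))
```

```text
[442.43633839 229.71629143 129.63652261] [-0.32  0.35 -0.26  2.02  0.13  0.78  0.76] [[-0.987, 0.159, 0.008], [0.159, 0.987, -0.002], [-0.008, -0.001, -1.0]] 1.41154173948509
```

>>> jog_arm(targets="0 -0.0005 -0.03 0 0 0 1; 0 -0.0008 -0.06 0 0 0 1; 0 -0.0008 -0.085 0 0 0 1; 0 -0.0008 -0.102 0 0 0 1; 0 -0.0008 -0.102 0 0 0 1")

```text
time: 18.88
eef_pos: [439.8, 226.6, 24.4]
ee_rot: [0.258, 3.129, -0.007]
contact_force: [-1.7, -0.4, -1.4]
gripper_width: 0.277
finger_force: 59.0
```

>>> jog_arm(targets="0 0 0 0 0 0 1; 0 0 0 0 0 0 1")

```text
time: 19.05
eef_pos: [443.3, 228.7, 28.6]
ee_rot: [0.257, 3.122, -0.001]
contact_force: [-0.5, 0.3, -0.3]
gripper_width: 0.282
finger_force: 59.0
```

Run:
```python
from h import *
o=bot.get_obs();R=Rn.from_rotvec(o['ee_rot']).as_matrix();print(o['eef_pos'],o['ee_rot'])
im=bot.camera("side");t=bot.camera("top")
u=np.array([.987,-.162,0]);v=np.array([.162,.987,0]);e=o['eef_pos']
ax=np.r_[e[:2],30.]
pts=[ax+17.3*u,ax+61.3*u];m=np.r_[518,216.5,30];pts+=[m,m+32*u]
P=proj("side",pts);print("shoulder,tip,mouth,exit px",P.round(1).tolist());Q=proj("top",pts);print("top",Q.round(1).tolist())
x0,y0=265,155
a=cv2.resize(im[y0:y0+50,x0:x0+60],None,fx=12,fy=12,interpolation=cv2.INTER_CUBIC)[:, :720]
x1,y1=240,185;b=cv2.resize(t[y1:y1+50,x1:x1+50],None,fx=6,fy=6,interpolation=cv2.INTER_CUBIC)
for p in P:
    q=((p-[x0,y0]+.5)*12).astype(int);cv2.drawMarker(a,tuple(map(int,q)),(255,0,255),cv2.MARKER_CROSS,12,1)
a=cv2.resize(a,(540,450),interpolation=cv2.INTER_AREA);b=cv2.copyMakeBorder(cv2.resize(b,(250,250)),0,200,0,0,cv2.BORDER_CONSTANT)
cv2.imwrite("pics/c10.png",np.hstack([a,b]))
```

```text
[443.33707928 228.71882062  28.6102075 ] [ 2.57038366e-01  3.12199539e+00 -5.96149725e-04]
shoulder,tip,mouth,exit px [[283.6, 174.7], [297.0, 174.7], [301.4, 174.6], [311.2, 174.6]]
top [[256.4, 225.1], [258.3, 212.1], [258.9, 207.8], [260.3, 198.3]]
```

View pics/c10.png

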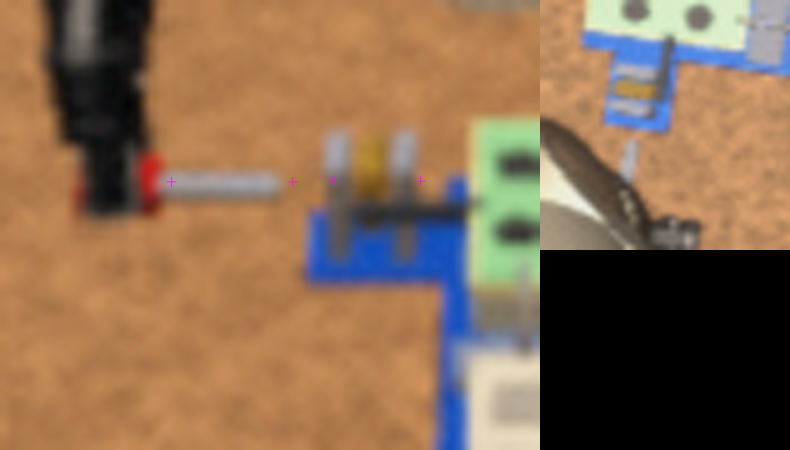

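Shank row 185 and ear hole agree within about half a camera pixel in the side view, and the top view shows the pin in line with the ears. The tip is about 17 mm short of the mouth. I insert slowly, with a small correction.

>>> jog_arm(targets="0.0041 0.0002 -0.001 0 0 0 1; 0.008 -0.0005 -0.001 0 0 0 1; 0.012 -0.0011 -0.001 0 0 0 1; 0.016 -0.0018 -0.001 0 0 0 1; 0.0198 -0.0024 -0.001 0 0 0 1")

```text
time: 19.57
eef_pos: [463.2, 225.9, 27.0]
ee_rot: [0.258, 3.123, -0.001]
contact_force: [-3.1, 2.6, 0.4]
gripper_width: 0.279
finger_force: 59.0
```

>>> jog_arm(targets="0.003 -0.0005 0 0 0 0 1; 0.006 -0.001 0 0 0 0 1; 0.009 -0.0015 0 0 0 0 1; 0.012 -0.002 0 0 0 0 1; 0.015 -0.0025 0 0 0 0 1")

```text
time: 19.98
eef_pos: [477.7, 224.9, 27.0]
ee_rot: [0.255, 3.123, 0.001]
contact_force: [-2.4, 5.5, 1.1]
gripper_width: 0.282
finger_force: 59.2
```

>>> jog_arm(targets="0.003 0.0008 0 0 0 0 1; 0.006 0.0003 0 0 0 0 1; 0.009 -0.0002 0 0 0 0 1; 0.012 -0.0007 0 0 0 0 1; 0.015 -0.0012 0 0 0 0 1")

```text
time: 20.4
eef_pos: [492.8, 222.6, 26.9]
ee_rot: [0.257, 3.123, -0.001]
contact_force: [-2.2, 4.2, 1.9]
gripper_width: 0.278
finger_force: 59.2
```

>>> jog_arm(targets="0.003 -0.0005 0 0 0 0 1; 0.005 -0.0008 0 0 0 0 1; 0.007 -0.0011 0 0 0 0 1; 0.007 -0.0011 0 0 0 0 1")

```text
time: 20.73
eef_pos: [500.1, 221.4, 26.9]
ee_rot: [0.257, 3.122, -0.001]
contact_force: [-0.7, 4.9, 0.4]
gripper_width: 0.28
finger_force: 59.2
```

>>> jog_arm(targets="0.001 -0.0002 0 0 0 0 1; 0.002 -0.0003 0 0 0 0 1; 0.003 -0.0005 0 0 0 0 1; 0.003 -0.0005 0 0 0 0 1")

```text
time: 21.07
eef_pos: [502.6, 220.9, 26.9]
ee_rot: [0.257, 3.123, -0.001]
contact_force: [-1.6, 3.8, 1.2]
gripper_width: 0.275
finger_force: 59.2
```

>>> jog_arm(targets="0.001 -0.0002 0 0 0 0 1; 0.002 -0.0003 0 0 0 0 1; 0.002 -0.0003 0 0 0 0 1; 0.002 -0.0003 0 0 0 0 1")

```text
time: 21.4
eef_pos: [503.6, 220.8, 26.8]
ee_rot: [0.256, 3.124, -0.002]
contact_force: [-3.6, 3.5, 3.8]
gripper_width: 0.286
finger_force: 59.4
```

>>> jog_arm(targets="0.001 -0.0002 0 0 0 0 1; 0.002 -0.0003 0 0 0 0 1; 0.004 -0.0006 0 0 0 0 1; 0.004 -0.0006 0 0 0 0 1")

```text
time: 21.73
eef_pos: [503.7, 220.7, 26.5]
ee_rot: [0.255, 3.131, -0.004]
contact_force: [-13.9, 5.6, 11.6]
gripper_width: 0.279
finger_force: 60.4
```

Run:
```python
from h import *
o=bot.get_obs();print(o['eef_pos'],o['contact_force'])
im=bot.camera("side");h=cv2.cvtColor(im,cv2.COLOR_BGR2HSV)
x0,y0,x1,y1=275,160,325,190
m=cv2.inRange(h[y0:y1,x0:x1],(0,150,80),(6,255,255));p=np.argwhere(m)[:,::-1]+[x0,y0];print("red cols",p.min(0),p.max(0),len(p))
print(im[174,290:316].tolist())
```

```text
[503.74108265 220.69617795  26.50118789] [-13.85966701   5.58363755  11.57797376]
red cols [292 172] [300 177] 12
[[80, 128, 185], [78, 123, 181], [58, 81, 159], [45, 49, 95], [29, 30, 40], [13, 13, 16], [15, 13, 19], [25, 23, 24], [57, 62, 76], [49, 59, 141], [46, 51, 190], [94, 94, 157], [120, 118, 130], [112, 113, 125], [83, 120, 150], [48, 111, 153], [40, 107, 149], [69, 110, 142], [104, 118, 134], [114, 116, 123], [108, 109, 118], [127, 132, 149], [136, 144, 163], [129, 144, 171], [121, 130, 158], [127, 116, 140]]
```

The pin stopped hard at 14 N with the red head against the ear, so it is home. I unload, open and withdraw upward.

>>> jog_arm(targets="-0.003 0.0005 0 0 0 0 1; -0.003 0.0005 0 0 0 0 0.2; -0.003 0.0005 0 0 0 0 -0.5; -0.003 0.0005 0 0 0 0 -1; -0.003 0.0005 0 0 0 0 -1")

```text
time: 22.2
eef_pos: [506.3, 218.8, 26.7]
ee_rot: [0.26, 3.122, -0.003]
contact_force: [-0.5, -0.9, -0.3]
gripper_width: 0.81
finger_force: 0.0
```

>>> jog_arm(targets="0 0 0 0 0 0 -1; 0 0 0.015 0 0 0 -1; 0 0 0.045 0 0 0 -1; 0 0 0.085 0 0 0 -1; 0 0 0.12 0 0 0 -1")

```text
time: 22.62
eef_pos: [505.3, 219.7, 148.0]
ee_rot: [0.258, 3.124, -0.003]
contact_force: [1.2, 0.8, -0.3]
gripper_width: 1.005
finger_force: 0.0
```

>>> jog_arm(targets="-0.02 -0.03 0.03 0 0 0 -1; -0.02 -0.06 0.06 0 0 0 -1; -0.02 -0.09 0.08 0 0 0 -1; -0.02 -0.1 0.08 0 0 0 -1; -0.02 -0.1 0.08 0 0 0 -1")

```text
time: 23.03
eef_pos: [487.1, 116.2, 228.4]
ee_rot: [0.267, 3.118, -0.003]
contact_force: [-0.2, -0.1, -0.7]
gripper_width: 1.0
finger_force: 0.0
```

Run:
```python
from h import *
o=bot.get_obs();print(o['eef_pos'],o['contact_force'])
im=bot.camera("side");h=cv2.cvtColor(im,cv2.COLOR_BGR2HSV)
x0,y0,x1,y1=275,160,325,190
m=cv2.inRange(h[y0:y1,x0:x1],(0,150,80),(6,255,255));p=np.argwhere(m)[:,::-1]+[x0,y0];print("red",p.min(0),p.max(0),p.mean(0),len(p))
bp=cv2.boxPoints(cv2.minAreaRect(p.astype(np.float32)));print(ray("side",bp,33).round(1)[:,:2].tolist())
print(im[175,286:318].tolist())
g=cv2.inRange(h,(45,60,100),(75,255,255));print("green px",cv2.countNonZero(g[150:230,300:380]))
```

```text
[487.06340567 116.21797843 228.40952557] [-0.17559445 -0.08214526 -0.74008154]
red [292 173] [300 178] [295.95555556 175.68888889] 45
[[488.3, 226.9], [514.1, 222.4], [510.7, 193.3], [485.3, 197.7]]
[[79, 125, 176], [72, 118, 172], [75, 120, 176], [80, 127, 182], [79, 124, 180], [63, 102, 181], [35, 57, 194], [8, 17, 194], [9, 13, 196], [3, 14, 191], [3, 11, 188], [6, 16, 189], [5, 13, 184], [4, 14, 182], [30, 32, 170], [69, 75, 126], [85, 93, 106], [99, 105, 115], [77, 106, 129], [42, 90, 123], [32, 84, 118], [68, 98, 122], [91, 104, 118], [84, 95, 104], [87, 92, 100], [119, 121, 128], [130, 132, 140], [125, 129, 144], [132, 117, 125], [160, 101, 84], [171, 108, 87], [156, 191, 194]]
green px 616
```

```bash
python3 -c "
from bench import bot
print(bot.sign_off())"
```

```text
the job is handed in; nothing more can be done
None
```

I turned the leaf to its green side and laid it down, laid the pin on the mat and regripped it, then pushed it to a hard stop in the lock and withdrew; the job is handed in and gave back no verdict.

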